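Load the specimen pot into the reader lane that is ready

TASK

The sample reader shows a green lamp over the one lane that is ready and red lamps over the other two. Carry the amber specimen pot upright to the tray of the green lane and set it down (do not drop it) standing on that tray while the tray is still out, then let go and push that tray fully home, so that the pot ends standing under the bridge. Leave the other two trays, the pot already in a red lane and everything else on the bench as they are.

Things in the scene. Friction and masses are not known exactly. Their poses are not given: they have to be found in the camera images.
- reader: Fixed three-lane reader, position and yaw vary. Origin on the bench; x = the way trays slide home (away from the robot), y = to the left lane. Grey deck x -190..170, y +-160 mm, 12 mm thick. Lane centres y = 100 (left), 0 (middle), -100 mm (right).
- bridge (a point): Middle of the top of the reader's white bridge over all lanes (reader x 60..140 mm, y +-160 mm), this point at reader x = 100 mm. Top 142 mm, underside 114 mm above the bench; pillars 20 mm wide at y = +-150 mm; front and back open. A tray that is home has its floor centre right under it.
- lamp_green: Green dome lamp, 30 mm across, 14 mm high, fixed on top of the bridge directly over one lane (reader frame: x = 85 mm, y = +100, 0 or -100 mm, z = 142 mm); origin at its underside centre. It marks the ready lane, a different one from start to start.
- lamp_red_a: Red dome lamp of the same size, over another lane (not ready). The lane below it holds the running pot.
- lamp_red_b: Red dome lamp of the same size, over the remaining lane (not ready, though its tray is empty).
- specimen_pot: The pot to be loaded: amber body 44 mm diameter, yellow screw cap 47 mm diameter from z = 56 mm to its top at 72 mm, capped, about 90 g (varies), loose, standing on the bench to the left or the right of the reader. Origin at its underside centre, z up through the cap.
- running_pot: Bystander: white pot with blue cap, same size as the specimen pot, loose, standing in the tray of one red lane. Origin at its underside centre.
- reagent_bottle: Bystander: white bottle, 42 mm diameter, 85 mm high, loose, standing on the bench on the other side of the reader from the specimen pot. Origin at its underside centre. (Not listed: a fixed pink box to the left and a fixed rack of tubes to the right, both under 85 mm high, beyond x = 0.58 m and |y| = 0.29 m.)
- tray_left (a joint): Slide of the left tray (reader y = +100 mm) along the reader's x: 0 = fully out, 0.160 m = fully home against its stop; starts anywhere from 0 to 0.04. Stays where left; about 2 N of friction to push, no spring or latch.
- tray_left_floor (a point): Centre of the left tray's floor, on its upper face (20 mm above the bench), moves with the tray; axes as the reader's. Reader x = -60 mm + joint value. The aluminium tray measures inside 100 mm (x) x 70 mm (y), with rims 10 mm above the floor, 5 mm thick.
- tray_left_tab (a point): Push point on the front face (towards the robot) of the left tray's upright blue tab, 119 mm in front of the floor centre, 59 mm above the bench; the tab is 50 mm wide (y), 8 mm thick (x), from 16 to 78 mm above the bench.
- tray_middle (a joint): Slide of the middle tray (reader y = 0 mm) along the reader's x: 0 = fully out, 0.160 m = fully home against its stop; starts anywhere from 0 to 0.04. Stays where left; about 2 N of friction to push, no spring or latch.
- tray_middle_floor (a point): Centre of the middle tray's floor, on its upper face (20 mm above the bench), moves with the tray; axes as the reader's. Reader x = -60 mm + joint value. The aluminium tray measures inside 100 mm (x) x 70 mm (y), with rims 10 mm above the floor, 5 mm thick.
- tray_middle_tab (a point): Push point on the front face (towards the robot) of the middle tray's upright blue tab, 119 mm in front of the floor centre, 59 mm above the bench; the tab is 50 mm wide (y), 8 mm thick (x), from 16 to 78 mm above the bench.
- tray_right (a joint): Slide of the right tray (reader y = -100 mm) along the reader's x: 0 = fully out, 0.160 m = fully home against its stop; starts anywhere from 0 to 0.04. Stays where left; about 2 N of friction to push, no spring or latch.
- tray_right_floor (a point): Centre of the right tray's floor, on its upper face (20 mm above the bench), moves with the tray; axes as the reader's. Reader x = -60 mm + joint value. The aluminium tray measures inside 100 mm (x) x 70 mm (y), with rims 10 mm above the floor, 5 mm thick.
- tray_right_tab (a point): Push point on the front face (towards the robot) of the right tray's upright blue tab, 119 mm in front of the floor centre, 59 mm above the bench; the tab is 50 mm wide (y), 8 mm thick (x), from 16 to 78 mm above the bench.
Things that resemble listed ones, but are neither listed nor needed, are in the scene too. There is more than one size of the specimen_pot; the one meant has the size given above.

How it is judged (in metres and radians):
On the way:
1. the specimen pot stands, let go, on the green lane's tray while that tray is still out (joint below 0.06) (contact force between specimen_pot and the fingers below 0.05 N and linear speed of specimen_pot below 0.02 m/s and ((y of lamp_green in the frame of reader above 0.05 m and angle between specimen_pot's own z axis and vertical below 0.15 rad and x of specimen_pot in the frame of tray_left_floor between -0.034 and 0.034 m and y of specimen_pot in the frame of tray_left_floor between -0.02 and 0.02 m and z of specimen_pot in the frame of tray_left_floor between -0.005 and 0.005 m and value of joint tray_left below 0.06 m) or (y of lamp_green in the frame of reader between -0.05 and 0.05 m and angle between specimen_pot's own z axis and vertical below 0.15 rad and x of specimen_pot in the frame of tray_middle_floor between -0.034 and 0.034 m and y of specimen_pot in the frame of tray_middle_floor between -0.02 and 0.02 m and z of specimen_pot in the frame of tray_middle_floor between -0.005 and 0.005 m and value of joint tray_middle below 0.06 m) or (y of lamp_green in the frame of reader below -0.05 m and angle between specimen_pot's own z axis and vertical below 0.15 rad and x of specimen_pot in the frame of tray_right_floor between -0.034 and 0.034 m and y of specimen_pot in the frame of tray_right_floor between -0.02 and 0.02 m and z of specimen_pot in the frame of tray_right_floor between -0.005 and 0.005 m and value of joint tray_right below 0.06 m))), for 0.2 s.
At the end, for the whole second after the job is handed in: The green lane's tray is home (within 7 mm of its stop) with the specimen pot standing on its floor (upright within 0.15 rad, at rest, not held), the other two trays within 15 mm and the running pot and reagent bottle within 30 mm of where they started (contact force between specimen_pot and the fingers below 0.05 N and linear speed of specimen_pot below 0.02 m/s and ((y of lamp_green in the frame of reader above 0.05 m and angle between specimen_pot's own z axis and vertical below 0.15 rad and x of specimen_pot in the frame of tray_left_floor between -0.034 and 0.034 m and y of specimen_pot in the frame of tray_left_floor between -0.02 and 0.02 m and z of specimen_pot in the frame of tray_left_floor between -0.005 and 0.005 m and value of joint tray_left above 0.153 m and distance of each of tray_middle_floor, tray_right_floor from where it was at the start of the episode below 0.015 m) or (y of lamp_green in the frame of reader between -0.05 and 0.05 m and angle between specimen_pot's own z axis and vertical below 0.15 rad and x of specimen_pot in the frame of tray_middle_floor between -0.034 and 0.034 m and y of specimen_pot in the frame of tray_middle_floor between -0.02 and 0.02 m and z of specimen_pot in the frame of tray_middle_floor between -0.005 and 0.005 m and value of joint tray_middle above 0.153 m and distance of each of tray_left_floor, tray_right_floor from where it was at the start of the episode below 0.015 m) or (y of lamp_green in the frame of reader below -0.05 m and angle between specimen_pot's own z axis and vertical below 0.15 rad and x of specimen_pot in the frame of tray_right_floor between -0.034 and 0.034 m and y of specimen_pot in the frame of tray_right_floor between -0.02 and 0.02 m and z of specimen_pot in the frame of tray_right_floor between -0.005 and 0.005 m and value of joint tray_right above 0.153 m and distance of each of tray_left_floor, tray_middle_floor from where it was at the start of the episode below 0.015 m)) and distance of each of running_pot, reagent_bottle from where it was at the start of the episode below 0.03 m); the robot touches nothing.
It fails at once if the tray of a red lane is moved by more than 15 mm ((not (y of lamp_green in the frame of reader above 0.05 m) and distance of tray_left_floor from where it was at the start of the episode above 0.015 m) or (not (y of lamp_green in the frame of reader between -0.05 and 0.05 m) and distance of tray_middle_floor from where it was at the start of the episode above 0.015 m) or (not (y of lamp_green in the frame of reader below -0.05 m) and distance of tray_right_floor from where it was at the start of the episode above 0.015 m)).
It fails at once if the running pot or the reagent bottle is moved by more than 30 mm (distance of any of running_pot, reagent_bottle from where it was at the start of the episode above 0.03 m).
It fails at once if the specimen pot is tilted by more than 0.7 rad (angle between specimen_pot's own z axis and vertical above 0.7 rad).
It fails at once if the specimen pot is dropped (moves faster than 0.6 m/s while the fingers do not touch it) (contact force between specimen_pot and the fingers below 0.05 N and linear speed of specimen_pot above 0.6 m/s).
It also fails if it takes over 58 s, if anything falls off the work surface, if the arm or the gripper's body presses on something with over 40 N, if the wrist force passes 120 N, or if a joint passes its speed limit or range.

ROBOT

A 6-joint arm with a two-finger parallel gripper is mounted at the origin on the work surface. World frame = base frame: x ahead of the robot, y to its left, z up, the work surface at z = 0. Lengths are in mm, angles in rad, forces in N, time in s.
With the tool pointing down it reaches from about 275 to 750 mm from the base axis. Payload 10.2 kg.
Tool frame: the origin (TCP) lies midway between the tips of the shut fingers; the grasp point (between the pads) lies 19 mm behind it; z points along the fingers, y is the line along which they close (so a half turn about z gives the same grasp; the last joint's range is limited). The gripper opens to 85 mm and grips with 20 to 120 N. Pads are 22 mm wide; open, the fingers measure 114 mm over their backs; the gripper's body (76 mm by 85 mm) begins 54 mm behind the grasp point. The pads swing forward as they close: fully open they stand 13 mm farther back than shut.
Start: joints at [-1.383, 0.313, 1.498, -0, 1.331, -0.223], TCP at [209.643, -481.332, 208.894] pointing down, gripper open.
Joint ranges: [-2.94, 2.94], [-0.97, 2.17], [0.19, 2.56], [-1.23, 4.37], [0.02, 3.11], [-2.88, 2.88]. Speed limits (rad/s): [2.39, 2.39, 3.01, 3.14, 3.14, 3.14].

INTERFACE

Orientations are given as a unit quaternion [w, x, y, z].
In Python, from rig import ctrl gives the robot as it stands.
- The arm moves only by the tool arm_command, never from a script. Its argument "increments" is a list of rows, each an object with "dr": the turn, a rotation vector about the tool's x, y, z in units of pi/4 rad (1.0 is pi/4 rad), a list of three; "offset": the shift along the tool's x, y, z in units of 120 mm (1.0 is 120 mm), a list of three; "hand": the opening, from -1 (shut) to 1 (fully open). A call has 1 to 8 rows; each row shifts and turns the commanded pose from where the row before left it, along the tool's axes as they then stand; what a row does not reach is not made up. A row lasts 1/10 s, in which the tool goes at most 50 mm and 8.59 degrees, less where a joint would pass 70% of its speed; a pose out of reach is approached as far as the arm can. A call with a number of a shift or a turn outside -1 to 1 is refused whole. A call with a gripper value outside its range is refused whole. The fingers move at their own pace and stop on an object; "grip_force" is the grip in N (left out, the last holds). Time passes only in rows, so rows that do not move let the fingers close. It gives the time, the measured TCP pose, the force, the opening and the grip force at its end, in the units of the state.
- ctrl.sense(): the state, without advancing time (a new reading comes with each control period).
- ctrl.capture(name): name is "scene" or "top" or "wrist"; returns the picture (384x512x3 uint8, red, green, blue); there is no depth.
- ctrl.camera_info(name): a dict with "K" (3x3 intrinsics, pixels), "R" (3x3) and "t" (3): a world point X has camera coordinates R X + t. Camera axes: x right, y down, z forward; pixel columns grow to the right and rows downward; lengths in mm; the calibration is good to about 2 mm. A picture is of the moment at which its call begins: read the wrist's pose just before it. camera_info takes no time and is no camera call; for the wrist camera it gives the pose at the moment of the call.
- ctrl.finish_job(): hands the job in; it is judged then, once.
The state is a dict: "time_s": time; "joints": joint angles; "dq": joint speeds; "tau": joint torques, N m; "eef_pos": TCP position; "ee_rot": TCP orientation; "force": force on the tool from outside, world axes, zero at the start; "wrist_torque": the same for the moment, N m; "grip_width": opening from 0.0 (shut) to 1.0 (fully open); "grip_force": force on a finger pad.
Only numpy, scipy, OpenCV 4.12 (cv2) and the standard library are available. Lean on these libraries where they do the work, as an engineer would, in place of code of your own. Each camera call takes 0.05 s, during which the arm holds its last target. There are 200 camera calls.

## Working session

There is one attempt and no reset: what is moved stays moved. The work goes in short steps, Python scripts to look and compute and a tool call to move; the robot and the scene stay as the last step left them, time stands still between calls to the robot, and variables do not carry over. Pictures are saved under pics/ and viewed, at most 10 in all, crops included, and the job is handed in when it is done.

Besides the shell and the picture viewer there is one more tool, called after "Call:" as name(argument=value, ...), one argument or row to a line, values as JSON. arm_command: Moves the arm, as the interface text tells. Shifts and turns lie within -1 to 1; 1 stands for 120 mm of shift or pi/4 rad of turn. Its arguments: {"type":"object","properties":{"increments":{"type":"array"},"grip_force":{"type":"number"}},"required":["increments"]}

```bash
mkdir -p pics
python3 - <<'E'
from rig import ctrl
import cv2
for n in("scene","top"):
    cv2.imwrite(f"pics/{n}0.png",cv2.cvtColor(ctrl.capture(n),cv2.COLOR_RGB2BGR))
    c=ctrl.camera_info(n);print(n,c["K"],c["R"],c["t"])
s=ctrl.sense();print(s["time_s"],s["eef_pos"],s["ee_rot"],s["grip_width"])
E
```

```text
scene [[441.27788253   0.         251.44565574]
 [  0.         441.27788253 194.30281845]
 [  0.           0.           1.        ]] [[ 0.74553848  0.66645295  0.00358344]
 [ 0.46505168 -0.5163712  -0.71908812]
 [-0.47738802  0.53777434 -0.69490966]] [-437.61504056 -186.73219855 1385.71346596]
top [[390.8691211    0.         262.26833455]
 [  0.         390.8691211  191.80624427]
 [  0.           0.           1.        ]] [[ 0.01107557 -0.99992326  0.00555004]
 [-0.99714425 -0.01145911 -0.07464599]
 [ 0.07470386 -0.00470744 -0.99719465]] [ -15.43845627  594.11329184 1179.7170023 ]
0.1 [ 209.60501877 -481.05901476  208.39633068] [-5.95760834e-04  9.78974890e-01  2.03979924e-01  3.78398184e-06] 0.9983159476725828
```

View pics/scene0.png

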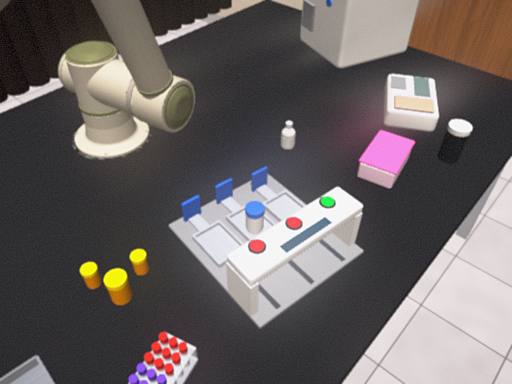

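View pics/top0.png

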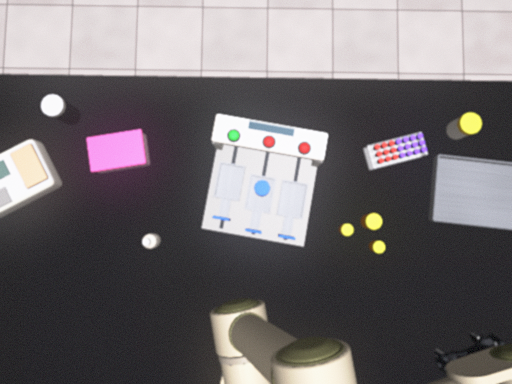

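The top picture shows the green lamp at (234,135), over the left lane. The running pot, with its blue cap, is in the middle lane at (262,188), and the bottle is at (150,241). Three yellow-capped pots could be the target, at top pixels (347,229), (373,221) and (378,247), plus a far yellow cylinder at (470,124). Next I measure them and take a close crop.

```bash
cat > h.py <<'E'
import numpy as np,cv2
from rig import ctrl
def unproj(n,uv,z,c=None):
    c=c or ctrl.camera_info(n);R=np.array(c["R"]);t=np.array(c["t"]).ravel()
    d=R.T@np.linalg.inv(c["K"])@[uv[0],uv[1],1];o=-R.T@t
    return o+d*(z-o[2])/d[2]
def blobs(img,lo,hi,amin=12):
    m=cv2.inRange(cv2.cvtColor(img,cv2.COLOR_RGB2HSV),lo,hi)
    n,l,s,c=cv2.connectedComponentsWithStats(m)
    return [(c[i].round(1),s[i][4],s[i][2:4]) for i in range(1,n) if s[i][4]>=amin],m
E
python3 - <<'E'
from h import *
im=cv2.cvtColor(cv2.imread("pics/top0.png"),cv2.COLOR_BGR2RGB)
f=390.87
for nm,lo,hi,z in(("yellow",(22,120,100),(34,255,255),72),("bluecap",(98,120,80),(115,255,255),92),("bluetab z78",(110,120,60),(125,255,255),78),("green",(45,120,80),(80,255,255),152),("red",(0,150,100),(6,255,255),152)):
    for c,a,s in blobs(im,lo,hi)[0]:
        p=unproj("top",c,z); print(nm,c,a,s,p.round(0), "eqdiam mm",round(2*np.sqrt(a/np.pi)*(1180-z+.0747*p[0])/f,1))
c=im[195:275,200:400];cv2.imwrite("pics/crop.png",cv2.cvtColor(cv2.resize(c,None,fx=4,fy=4,interpolation=2),cv2.COLOR_RGB2BGR))
# second: scene view yellow caps
im=cv2.cvtColor(cv2.imread("pics/scene0.png"),cv2.COLOR_BGR2RGB)
for c,a,s in blobs(im,(18,120,100),(34,255,255))[0]: print("scene",c,a,s,unproj("scene",c,72).round(0))
E
```

```text
yellow [470.1 122.9] 443 [25 23] [ 805. -629.   72.] eqdiam mm 71.0
yellow [373.4 221. ] 259 [18 19] [ 508. -336.   72.] eqdiam mm 53.2
yellow [346.7 229.5] 144 [14 14] [ 483. -257.   72.] eqdiam mm 39.6
yellow [378.5 246.5] 161 [14 14] [ 434. -350.   72.] eqdiam mm 41.8
bluecap [261.6 187.8] 147 [14 14] [601.  -6.  92.] eqdiam mm 39.7
bluecap [221.6 218. ] 22 [15  3] [512. 108.  92.] eqdiam mm 15.2
bluecap [252.9 230.7] 23 [13  4] [477.  17.  92.] eqdiam mm 15.6
bluecap [285.7 236.6] 28 [15  4] [461. -77.  92.] eqdiam mm 17.1
green [233.2 135.2] 81 [10 10] [741.  74. 152.] eqdiam mm 28.1
red [267.8 140.4] 26 [10  6] [727. -22. 152.] eqdiam mm 15.9
red [303.8 147.6] 32 [ 9 10] [ 709. -122.  152.] eqdiam mm 17.7
scene [137.8 256.4] 254 [18 19] [ 500. -271.   72.]
scene [ 88.4 269.6] 266 [19 18] [ 451. -362.   72.]
scene [115.5 279.5] 485 [25 24] [ 514. -339.   72.]
```

View pics/crop.png

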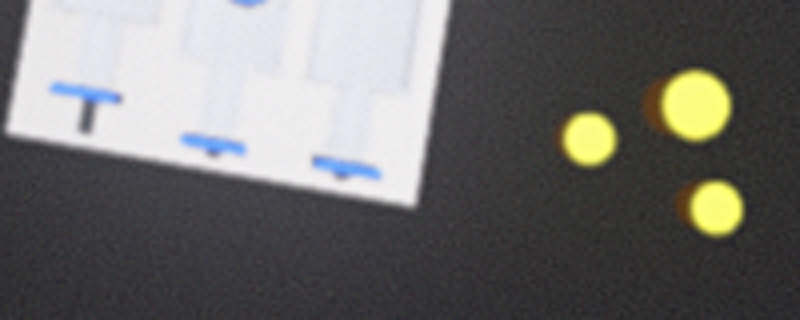

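The large candidate is (373,221), and the two small ones are (347,229) and (378,247). Neither size is clearly 47 mm yet, so I compare soft-edge cap areas with the known 47 mm blue cap and look through the wrist camera.

Run:
```python
from h import *
from scipy.optimize import least_squares
im=cv2.imread("pics/top0.png").astype(float)
def diam(c,ch_fun,r=14):
    x,y=map(int,map(round,c));p=ch_fun(im[y-r:y+r+1,x-r:x+r+1]);
    pk=np.median(p[r-3:r+4,r-3:r+4]);bg=np.median(p[:2]); q=np.clip((p-bg)/(pk-bg),0,1)
    # subpixel half level mask
    m=cv2.resize(q,None,fx=8,fy=8,interpolation=cv2.INTER_CUBIC)>.5
    n,l,s,cc=cv2.connectedComponentsWithStats(m.astype('uint8')); k=l[8*r+4,8*r+4]
    return 2*np.sqrt(s[k][4]/64/np.pi), s[k][2:4]/8
yel=lambda p:p[...,1]          # green channel separates from brown body
sat=lambda p:np.maximum(p[...,0]-p[...,2],0)
for nm,c,f,z in(("big",(373.4,221),yel,72),("smallL",(346.7,229.5),yel,72),("smallR",(378.5,246.5),yel,72),("blue",(261.6,187.8),sat,92)):
    d,b=diam(c,f);p=unproj("top",c,z);print(nm,d,b,"mm",d*(1179.7+.0747*p[0]-.0047*p[1]-.997*z)/390.87)
ci=ctrl.camera_info("wrist");R=np.array(ci["R"]);t=np.array(ci["t"]).ravel();print("wrist cam",-R.T@t,R.round(3).tolist(),ci["K"][0])
# scene: bounding in image of whole pot (cap+body), predicted for each height
im2=cv2.cvtColor(cv2.imread("pics/scene0.png"),cv2.COLOR_BGR2RGB)
for c,a,s in blobs(im2,(8,120,60),(34,255,255),100)[0]: print("whole",c,a,s)
cs=ctrl.camera_info("scene")
def px(P): 
    q=np.array(cs["R"])@P+np.array(cs["t"]).ravel();q=np.array(cs["K"])@q;return q[:2]/q[2]
th=np.linspace(0,6.28,60)
for nm,c in(("big",(373.4,221)),("smallL",(346.7,229.5)),("smallR",(378.5,246.5))):
  for k in(.85,1,1.15):
    p=unproj("top",c,72*k);P=[px(np.array([p[0]+r*np.cos(a),p[1]+r*np.sin(a),z])) for a in th for r,z in((22*k,0),(23.5*k,56*k),(23.5*k,72*k))]
    P=np.array(P);print(nm,k,"bbox",(P.max(0)-P.min(0)).round(1),"centre",((P.max(0)+P.min(0))/2).round(1),p[:2].round())
```

```text
big 17.038735591806795 [17.   17.25] mm 50.020142304214296
smallL 12.890991232478022 [12.875 12.875] mm 37.76820954935738
smallR 13.047455920778907 [12.875 13.125] mm 38.120396185251025
blue 15.930240323360698 [15.875 16.125] mm 46.171246187566055
wrist cam [ 285.92657398 -448.66689156  373.57668954] [[0.401, -0.916, -0.001], [-0.868, -0.38, 0.32], [-0.293, -0.127, -0.947]] [344.48455364   0.         261.62550423]
whole [467.7  33.2] 6113 [103  80]
whole [139.1 261.1] 415 [20 28]
whole [ 90.4 274.5] 450 [23 29]
whole [117.7 285.9] 798 [29 38]
big 0.85 bbox [24.6 31.8] centre [117.3 289.1] [ 508. -339.]
big 1 bbox [28.9 37.5] centre [117.8 286.6] [ 508. -336.]
big 1.15 bbox [33.3 43.3] centre [118.3 284.1] [ 508. -333.]
smallL 0.85 bbox [22.1 30.5] centre [139.6 260.3] [ 482. -259.]
smallL 1 bbox [26.1 36. ] centre [140.  258.2] [ 483. -257.]
smallL 1.15 bbox [30.1 41.5] centre [140.3 256. ] [ 483. -255.]
smallR 0.85 bbox [25.2 31.1] centre [ 91.4 273.9] [ 434. -353.]
smallR 1 bbox [29.7 36.7] centre [ 92.  271.6] [ 434. -350.]
smallR 1.15 bbox [34.2 42.4] centre [ 92.7 269.2] [ 435. -347.]
```

Only the big candidate at (373,221) fits the stated size: its scene box of 29x38 px matches the predicted 28.9x37.5 px, and the cap comes out at about 50 mm. The other two are about 0.8 scale, and the far cylinder is too large. So the pot is at about (508,-336). Next I fit the reader.

Run:
```python
from h import *
from scipy.optimize import least_squares
obs=[]
for n in("top","scene"):
    im=cv2.cvtColor(cv2.imread(f"pics/{n}0.png"),cv2.COLOR_BGR2RGB)
    g=blobs(im,(45,100,60),(80,255,255),40)[0]
    h=cv2.cvtColor(im,cv2.COLOR_RGB2HSV);h[...,0]=(h[...,0].astype(int)+30)%180
    m=cv2.morphologyEx(cv2.inRange(h,(15,110,80),(42,255,255)),cv2.MORPH_CLOSE,np.ones((3,3)))
    k,l,s,c=cv2.connectedComponentsWithStats(m)
    r=[(c[i],s[i][4]) for i in range(1,k) if s[i][4]>50]
    exp={"top":[(268,141),(304,148)],"scene":[(294,223),(257,246)]}[n]
    pts=[min(g,key=lambda q:np.hypot(*(q[0]-{"top":(234,135),"scene":(328,202)}[n])))[0]]+[min(r,key=lambda q:np.hypot(*(q[0]-e)))[0] for e in exp]
    print(n,np.round(pts,1).tolist())
    for p,y in zip(pts,(100,0,-100)):obs.append((n,p,y))
C={n:ctrl.camera_info(n) for n in("top","scene")}
def px(n,P):
    q=np.array(C[n]["K"])@(np.array(C[n]["R"])@P+np.array(C[n]["t"]).ravel());return q[:2]/q[2]
def W(v,x,y,z):
    c,s=np.cos(v[2]),np.sin(v[2]);return np.array([v[0]+c*x-s*y,v[1]+s*x+c*y,z])
f=lambda v:np.ravel([px(n,W(v,85,y,149))-p for n,p,y in obs])
r=least_squares(f,[620,0,-.16]);v=r.x;print("reader",v,r.fun.round(1))
for nm,uv,y in(("L",(221.6,218),100),("M",(252.9,230.7),0),("R",(285.7,236.6),-100)):
    p=unproj("top",uv,77);c,s=np.cos(v[2]),np.sin(v[2]);d=p[:2]-v[:2]
    rx=c*d[0]+s*d[1];print(nm,"reader",rx.round(1),(-s*d[0]+c*d[1]).round(1),"joint",(rx-4+179).round(1))
for c in((-190,160),(-190,-160)):print("corner px",px("top",W(v,*c,12)).round(1))
for j in(0,20,40):print(j,W(v,-60+j,100,20).round(1),"tab",W(v,-179+j,100,59).round(1))
print("q",ctrl.sense()["joints"])
```

```text
top [[233.2, 135.0], [268.5, 141.4], [304.0, 147.6]]
scene [[327.1, 201.4], [293.6, 222.2], [256.4, 245.4]]
reader [ 6.42873144e+02 -1.12369953e+01 -1.65814374e-01] [ 0.4 -0.4  0.5 -0.5  0.5 -0.4  0.1 -0.8 -0.  -0.6 -0.  -0.6]
L reader -148.9 97.4 joint 26.1
M reader -169.1 0.9 joint 5.9
R reader -169.1 -96.1 joint 5.9
corner px [201.2 227.8]
corner px [303.6 246.2]
0 [600.2  97.3  20. ] tab [482.8 116.9  59. ]
20 [619.9  94.   20. ] tab [502.6 113.6  59. ]
40 [639.7  90.7  20. ] tab [522.3 110.3  59. ]
q [-1.38336629e+00  3.13399599e-01  1.49834294e+00 -1.42778918e-05
  1.33104158e+00 -2.23409854e-01]
```

The fit is within 1 px. Reader is at (643,-11) with yaw -0.166 rad, and the left tray is at joint ≈26 mm, so its floor centre is at about (626,93). I move over the pot first.

Call:
arm_command(
  increments=[
    {"offset": [0.345, -0.015, 0.03], "dr": [0, 0, 0], "hand": 1},
    {"offset": [0.345, -0.015, 0.03], "dr": [0, 0, 0], "hand": 1},
    {"offset": [0.345, -0.015, 0.03], "dr": [0, 0, 0], "hand": 1},
    {"offset": [0.345, -0.015, 0.03], "dr": [0, 0, 0], "hand": 1},
    {"offset": [0.345, -0.015, 0.03], "dr": [0, 0, 0], "hand": 1},
    {"offset": [0.345, -0.015, 0.03], "dr": [0, 0, 0], "hand": 1},
    {"offset": [0.345, -0.015, 0.03], "dr": [0, 0, 0], "hand": 1},
    {"offset": [0.345, -0.015, 0.03], "dr": [0, 0, 0], "hand": 1},
  ],
  grip_force=30,
)

```text
time_s: 0.9
eef_pos: [508.9, -334.7, 179.6]
ee_rot: [-0.0, 0.979, 0.204, -0.0]
force: [0.3, -0.5, 0.5]
grip_width: 1.001
grip_force: 0.0
```

Call:
arm_command(
  increments=[
    {"offset": [0, 0, 0], "dr": [0, 0, 0.178], "hand": 1},
    {"offset": [0, 0, 0], "dr": [0, 0, 0.178], "hand": 1},
    {"offset": [0, 0, 0], "dr": [0, 0, 0.178], "hand": 1},
    {"offset": [0, 0, 0], "dr": [0, 0, 0.178], "hand": 1},
    {"offset": [0, 0, 0], "dr": [0, 0, 0.178], "hand": 1},
    {"offset": [0, 0, 0], "dr": [0, 0, 0.178], "hand": 1},
    {"offset": [0, 0, 0], "dr": [0, 0, 0], "hand": 1},
    {"offset": [0, 0, 0], "dr": [0, 0, 0], "hand": 1},
  ],
)

```text
time_s: 1.7
eef_pos: [507.5, -335.8, 179.8]
ee_rot: [-0.0, 0.978, -0.211, -0.0]
force: [-0.2, -0.3, 0.1]
grip_width: 1.0
grip_force: 0.0
```

```bash
cat >> h.py <<'E'
from scipy.spatial.transform import Rotation as Ro
def delta(target,yaw_x=None):
    s=ctrl.sense();q=np.array(s["ee_rot"]);R=Ro.from_quat(q[[1,2,3,0]]).as_matrix()
    p=np.array(s["eef_pos"]);d=R.T@(np.array(target)-p)
    print("t",s["time_s"],"pos",p.round(1),"xyaw",np.degrees(np.arctan2(R[1,0],R[0,0])).round(1),"zaxis",R[:,2].round(3),"grip",round(s["grip_width"],3),"F",np.round(s["force"],1))
    print("delta tool mm",d.round(1),"units",(d/120).round(3))
E
python3 - <<'E'
from h import *
delta([508,-336,25])
ci=ctrl.camera_info("wrist");im=ctrl.capture("wrist");cv2.imwrite("pics/w1.png",cv2.cvtColor(im,cv2.COLOR_RGB2BGR))
for c,a,s in blobs(im,(20,120,100),(34,255,255),60)[0]:print(c,a,s,unproj("wrist",c,72,ci).round(1))
E
```

```text
t 1.7 pos [ 507.5 -335.8  179.8] xyaw -24.3 zaxis [-0.  0. -1.] grip 1.0 F [-0.2 -0.3  0.1]
delta tool mm [  0.7  -0.  154.8] units [ 0.006 -0.     1.29 ]
[262.3 179.9] 2627 [57 58] [ 510.2 -337.8   72. ]
[201.4 230.4] 1241 [40 40] [ 490.3 -270.9   72. ]
[314.3 237.2] 1218 [39 39] [ 444.1 -357.9   72. ]
```

View pics/w1.png

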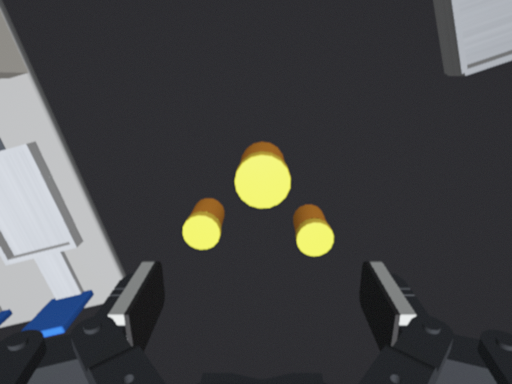

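The wrist view shows the big pot at (262,180), 57 px wide, with two smaller pots at (201,230) and (314,237). It puts the target at (510,-338), which agrees with the top view. I descend and grip.

Call:
arm_command(
  increments=[
    {"offset": [0.015, 0, 0.23], "dr": [0, 0, 0], "hand": 1},
    {"offset": [0, 0, 0.23], "dr": [0, 0, 0], "hand": 1},
    {"offset": [0, 0, 0.23], "dr": [0, 0, 0], "hand": 1},
    {"offset": [0, 0, 0.23], "dr": [0, 0, 0], "hand": 1},
    {"offset": [0, 0, 0.2], "dr": [0, 0, 0], "hand": 1},
    {"offset": [0, 0, 0.15], "dr": [0, 0, 0], "hand": 1},
    {"offset": [0, 0, 0.02], "dr": [0, 0, 0], "hand": 1},
    {"offset": [0, 0, 0], "dr": [0, 0, 0], "hand": 1},
  ],
)

```text
time_s: 2.55
eef_pos: [509.2, -336.7, 25.5]
ee_rot: [-0.0, 0.977, -0.212, -0.0]
force: [1.0, 0.1, 0.7]
grip_width: 1.001
grip_force: 0.0
```

Call:
arm_command(
  increments=[
    {"offset": [0, 0, 0], "dr": [0, 0, 0], "hand": 0.4},
    {"offset": [0, 0, 0], "dr": [0, 0, 0], "hand": 0.2},
    {"offset": [0, 0, 0], "dr": [0, 0, 0], "hand": 0.0},
    {"offset": [0, 0, 0], "dr": [0, 0, 0], "hand": -0.3},
    {"offset": [0, 0, 0], "dr": [0, 0, 0], "hand": -1},
    {"offset": [0, 0, 0], "dr": [0, 0, 0], "hand": -1},
    {"offset": [0, 0, 0], "dr": [0, 0, 0], "hand": -1},
    {"offset": [0, 0, 0], "dr": [0, 0, 0], "hand": -1},
  ],
  grip_force=40,
)

```text
time_s: 3.35
eef_pos: [509.6, -337.0, 26.4]
ee_rot: [0.0, 0.977, -0.212, 0.001]
force: [-1.3, 0.6, 5.8]
grip_width: 0.536
grip_force: 40.8
```

It holds at about 45 mm opening with 41 N. I lift it.

Call:
arm_command(
  increments=[
    {"offset": [0, 0, -0.08], "dr": [0, 0, 0], "hand": -1},
    {"offset": [0, 0, -0.15], "dr": [0, 0, 0], "hand": -1},
    {"offset": [0, 0, -0.22], "dr": [0, 0, 0], "hand": -1},
    {"offset": [0, 0, -0.25], "dr": [0, 0, 0], "hand": -1},
    {"offset": [0, 0, -0.25], "dr": [0, 0, 0], "hand": -1},
    {"offset": [0, 0, -0.2], "dr": [0, 0, 0], "hand": -1},
    {"offset": [0, 0, -0.1], "dr": [0, 0, 0], "hand": -1},
    {"offset": [0, 0, 0], "dr": [0, 0, 0], "hand": -1},
  ],
)

```text
time_s: 4.15
eef_pos: [509.5, -336.9, 176.7]
ee_rot: [0.001, 0.977, -0.212, 0.001]
force: [-0.1, -0.7, -1.1]
grip_width: 0.534
grip_force: 41.3
```

Call:
arm_command(
  increments=[
    {"offset": [0, 0, 0], "dr": [0, 0, -0.11], "hand": -1},
    {"offset": [0, 0, 0], "dr": [0, 0, -0.11], "hand": -1},
    {"offset": [0, 0, 0], "dr": [0, 0, -0.11], "hand": -1},
    {"offset": [0, 0, 0], "dr": [0, 0, 0], "hand": -1},
    {"offset": [0, 0, 0], "dr": [0, 0, 0], "hand": -1},
  ],
)

```text
time_s: 4.65
eef_pos: [508.9, -336.3, 174.2]
ee_rot: [-0.001, 0.996, -0.085, -0.001]
force: [1.1, -0.1, -0.9]
grip_width: 0.533
grip_force: 41.3
```

Run:
```python
from h import *
delta([625,93,174])
im=ctrl.capture("scene");cv2.imwrite("pics/s1.png",cv2.cvtColor(im,cv2.COLOR_RGB2BGR)[120:360,20:400])
```

```text
t 4.65 pos [ 508.9 -336.3  174.2] xyaw -9.8 zaxis [-0.001  0.001 -1.   ] grip 0.533 F [ 1.1 -0.1 -0.9]
delta tool mm [  41.3 -442.9    0.6] units [ 0.344 -3.69   0.005]
```

View pics/s1.png

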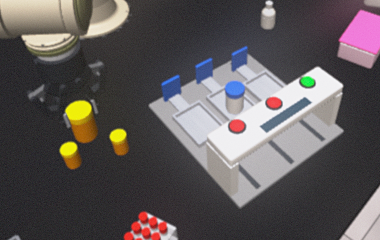

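The big pot is held upright in the fingers at crop (82,122), with the small pots standing untouched. I carry it along the reader's y axis.

Call:
arm_command(
  increments=[
    {"offset": [0.01, -0.1, 0], "dr": [0, 0, 0], "hand": -1},
    {"offset": [0.02, -0.2, 0], "dr": [0, 0, 0], "hand": -1},
    {"offset": [0.03, -0.26, 0], "dr": [0, 0, 0], "hand": -1},
    {"offset": [0.03, -0.26, 0], "dr": [0, 0, 0], "hand": -1},
    {"offset": [0.03, -0.26, 0], "dr": [0, 0, 0], "hand": -1},
    {"offset": [0.03, -0.26, 0], "dr": [0, 0, 0], "hand": -1},
    {"offset": [0.03, -0.26, 0], "dr": [0, 0, 0], "hand": -1},
    {"offset": [0.03, -0.26, 0], "dr": [0, 0, 0], "hand": -1},
  ],
)

```text
time_s: 5.5
eef_pos: [571.6, -118.7, 175.3]
ee_rot: [-0.0, 0.996, -0.085, -0.0]
force: [1.1, 0.7, -1.6]
grip_width: 0.535
grip_force: 41.3
```

Call:
arm_command(
  increments=[
    {"offset": [0.03, -0.26, 0], "dr": [0, 0, 0], "hand": -1},
    {"offset": [0.03, -0.26, 0], "dr": [0, 0, 0], "hand": -1},
    {"offset": [0.03, -0.26, 0], "dr": [0, 0, 0], "hand": -1},
    {"offset": [0.02, -0.26, 0], "dr": [0, 0, 0], "hand": -1},
    {"offset": [0.02, -0.26, 0], "dr": [0, 0, 0], "hand": -1},
    {"offset": [0.02, -0.2, 0], "dr": [0, 0, 0], "hand": -1},
    {"offset": [0, -0.1, 0], "dr": [0, 0, 0], "hand": -1},
    {"offset": [0, 0, 0], "dr": [0, 0, 0], "hand": -1},
  ],
)

```text
time_s: 6.3
eef_pos: [621.3, 66.9, 175.1]
ee_rot: [-0.0, 0.997, -0.084, -0.0]
force: [-0.1, -0.7, -1.4]
grip_width: 0.537
grip_force: 41.3
```

Run:
```python
from h import *
delta([625,93,45])
ci=ctrl.camera_info("wrist");im=ctrl.capture("wrist");cv2.imwrite("pics/w2.png",cv2.cvtColor(im,cv2.COLOR_RGB2BGR))
R,t,K=np.array(ci["R"]),np.array(ci["t"]).ravel(),np.array(ci["K"])
for n,P in(("floor",[626,93,20]),("rimfar corners",[683,124,30])):
    q=K@(R@P+t);print(n,q[:2]/q[2])
```

```text
t 6.3 pos [621.3  66.9 175.1] xyaw -9.6 zaxis [-0.  0. -1.] grip 0.537 F [-0.1 -0.7 -1.4]
delta tool mm [ -0.6 -26.3 130.1] units [-0.005 -0.219  1.084]
floor [233.6456527  168.98177041]
rimfar corners [185.98316982 115.61833797]
```

View pics/w2.png

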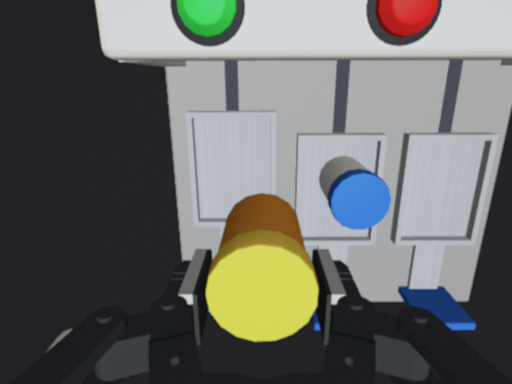

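The left tray spans pixels (190–276, 112–226). Its centre (233,169) matches my prediction, and the pot hangs upright. I shift 26 mm left and lower.

Call:
arm_command(
  increments=[
    {"offset": [0, -0.11, 0], "dr": [0, 0, 0], "hand": -1},
    {"offset": [0, -0.11, 0], "dr": [0, 0, 0], "hand": -1},
    {"offset": [0, 0, 0], "dr": [0, 0, 0], "hand": -1},
    {"offset": [0, 0, 0.2], "dr": [0, 0, 0], "hand": -1},
    {"offset": [0, 0, 0.25], "dr": [0, 0, 0], "hand": -1},
    {"offset": [0, 0, 0.25], "dr": [0, 0, 0], "hand": -1},
    {"offset": [0, 0, 0.2], "dr": [0, 0, 0], "hand": -1},
    {"offset": [0, 0, 0.1], "dr": [0, 0, 0], "hand": -1},
  ],
)

```text
time_s: 7.15
eef_pos: [625.0, 91.2, 53.1]
ee_rot: [0.0, 0.996, -0.084, -0.002]
force: [-0.2, -0.6, -1.1]
grip_width: 0.532
grip_force: 41.3
```

Call:
arm_command(
  increments=[
    {"offset": [0, 0, 0.02], "dr": [0, 0, 0], "hand": -1},
    {"offset": [0, 0, 0.02], "dr": [0, 0, 0], "hand": -1},
    {"offset": [0, 0, 0], "dr": [0, 0, 0], "hand": -1},
    {"offset": [0, 0, 0], "dr": [0, 0, 0], "hand": -1},
  ],
)

```text
time_s: 7.55
eef_pos: [626.5, 91.4, 51.6]
ee_rot: [-0.0, 0.996, -0.084, 0.001]
force: [0.1, 0.3, -1.2]
grip_width: 0.535
grip_force: 41.3
```

Call:
arm_command(
  increments=[
    {"offset": [0, 0, 0.01], "dr": [0, 0, 0], "hand": -1},
    {"offset": [0, 0, 0.01], "dr": [0, 0, 0], "hand": -1},
    {"offset": [0, 0, 0.01], "dr": [0, 0, 0], "hand": -1},
    {"offset": [0, 0, 0], "dr": [0, 0, 0], "hand": -1},
  ],
)

```text
time_s: 7.95
eef_pos: [625.9, 91.5, 46.7]
ee_rot: [0.0, 0.996, -0.084, -0.0]
force: [-0.8, -0.3, -1.3]
grip_width: 0.537
grip_force: 41.3
```

Call:
arm_command(
  increments=[
    {"offset": [0, 0, 0.01], "dr": [0, 0, 0], "hand": -1},
    {"offset": [0, 0, 0], "dr": [0, 0, 0], "hand": -1},
    {"offset": [0, 0, 0], "dr": [0, 0, 0], "hand": -1},
  ],
)

```text
time_s: 8.25
eef_pos: [626.3, 91.4, 46.4]
ee_rot: [-0.0, 0.996, -0.084, 0.001]
force: [-1.2, -0.1, 5.1]
grip_width: 0.535
grip_force: 41.8
```

The force rose by 6 N at TCP z 46, so the pot stands on the floor. I release it gently.

Call:
arm_command(
  increments=[
    {"offset": [0, 0, 0], "dr": [0, 0, 0], "hand": 0.1},
    {"offset": [0, 0, 0], "dr": [0, 0, 0], "hand": 0.2},
    {"offset": [0, 0, 0], "dr": [0, 0, 0], "hand": 0.3},
    {"offset": [0, 0, 0], "dr": [0, 0, 0], "hand": 0.5},
    {"offset": [0, 0, 0], "dr": [0, 0, 0], "hand": 0.7},
    {"offset": [0, 0, 0], "dr": [0, 0, 0], "hand": 0.9},
    {"offset": [0, 0, 0], "dr": [0, 0, 0], "hand": 0.9},
    {"offset": [0, 0, 0], "dr": [0, 0, 0], "hand": 0.9},
  ],
)

```text
time_s: 9.05
eef_pos: [625.9, 91.5, 45.7]
ee_rot: [0.0, 0.996, -0.084, -0.0]
force: [-1.4, -0.5, -0.9]
grip_width: 0.952
grip_force: 0.0
```

Call:
arm_command(
  increments=[
    {"offset": [0, 0, -0.1], "dr": [0, 0, 0], "hand": 0.9},
    {"offset": [0, 0, -0.2], "dr": [0, 0, 0], "hand": 0.9},
    {"offset": [0, 0, -0.25], "dr": [0, 0, 0], "hand": 0.9},
    {"offset": [0, 0, -0.25], "dr": [0, 0, 0], "hand": 0.9},
    {"offset": [0, 0, -0.2], "dr": [0, 0, 0], "hand": 0.9},
    {"offset": [0, 0, -0.05], "dr": [0, 0, 0], "hand": 0.9},
    {"offset": [0, 0, 0], "dr": [0, 0, 0], "hand": 0.9},
    {"offset": [0, 0, 0], "dr": [0, 0, 0], "hand": 0.9},
  ],
)

```text
time_s: 9.85
eef_pos: [625.4, 91.4, 170.4]
ee_rot: [0.0, 0.996, -0.084, -0.001]
force: [-0.0, -0.1, -0.1]
grip_width: 0.95
grip_force: 0.0
```

Run:
```python
from h import *
v=[642.87,-11.24,-.1658];c,s=np.cos(v[2]),np.sin(v[2])
def rd(p):
    d=p[:2]-np.array(v[:2]);return (c*d[0]+s*d[1]).round(1),(-s*d[0]+c*d[1]).round(1)
im=ctrl.capture("top");cv2.imwrite("pics/t2.png",cv2.cvtColor(im,cv2.COLOR_RGB2BGR))
for nm,lo,hi,z in(("yellow",(20,120,100),(34,255,255),92),("blue",(98,120,60),(125,255,255),78)):
    for q,a,w in blobs(im,lo,hi,15)[0]: print(nm,q,a,rd(unproj("top",q,z)))
W=lambda x,y,z:[v[0]+c*x-s*y,v[1]+s*x+c*y,z]
print("above pre-push",W(-205,100,50));delta(W(-205,100,150))
ci=ctrl.camera_info("wrist");im=ctrl.capture("wrist");cv2.imwrite("pics/w3.png",cv2.cvtColor(im,cv2.COLOR_RGB2BGR))
```

```text
yellow [470.  122.9] 438 (np.float64(254.5), np.float64(-572.2))
yellow [227.  183.9] 21 (np.float64(-49.0), np.float64(98.6))
yellow [346.5 229.2] 153 (np.float64(-117.1), np.float64(-263.8))
yellow [378.4 246.6] 158 (np.float64(-150.1), np.float64(-362.0))
blue [261.7 187.7] 159 (np.float64(-40.9), np.float64(-2.2))
blue [253.5 230.8] 23 (np.float64(-169.0), np.float64(-0.9))
blue [285.9 236.6] 29 (np.float64(-169.0), np.float64(-96.6))
above pre-push [np.float64(457.18538054543257), np.float64(121.22215345528878), 50]
t 9.9 pos [625.4  91.4 170.1] xyaw -9.7 zaxis [-0.003  0.    -1.   ] grip 0.949 F [-0.1 -0.1  0.2]
delta tool mm [-170.7   -1.1   20.6] units [-1.423 -0.009  0.172]
```

View pics/w3.png

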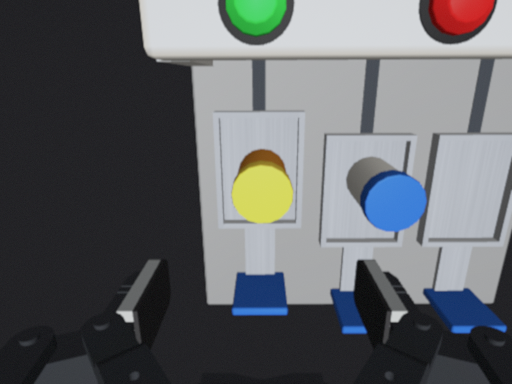

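The pot stands centred in the left tray, cap at (262,190), and the other lanes look unchanged. The blue tab is at (260,293). I back off in front of it with the fingers shut.

Call:
arm_command(
  increments=[
    {"offset": [-0.1, 0, 0], "dr": [0, 0, 0], "hand": 0.9},
    {"offset": [-0.25, 0, 0], "dr": [0, 0, 0], "hand": 0.5},
    {"offset": [-0.27, 0, 0], "dr": [0, 0, 0], "hand": 0},
    {"offset": [-0.27, 0, 0], "dr": [0, 0, 0], "hand": -1},
    {"offset": [-0.27, 0, 0], "dr": [0, 0, 0], "hand": -1},
    {"offset": [-0.2, 0, 0], "dr": [0, 0, 0], "hand": -1},
    {"offset": [-0.06, -0.01, 0], "dr": [0, 0, 0], "hand": -1},
    {"offset": [0, 0, 0], "dr": [0, 0, 0], "hand": -1},
  ],
)

```text
time_s: 10.75
eef_pos: [458.0, 121.5, 171.6]
ee_rot: [0.0, 0.996, -0.084, -0.0]
force: [0.1, 0.2, -0.4]
grip_width: -0.002
grip_force: 0.0
```

Call:
arm_command(
  increments=[
    {"offset": [0, 0, 0.1], "dr": [0, 0, 0], "hand": -1},
    {"offset": [0, 0, 0.2], "dr": [0, 0, 0], "hand": -1},
    {"offset": [0, 0, 0.25], "dr": [0, 0, 0], "hand": -1},
    {"offset": [0, 0, 0.25], "dr": [0, 0, 0], "hand": -1},
    {"offset": [0, 0, 0.2], "dr": [0, 0, 0], "hand": -1},
    {"offset": [0, 0, 0.03], "dr": [0, 0, 0], "hand": -1},
    {"offset": [0, 0, 0], "dr": [0, 0, 0], "hand": -1},
  ],
)

```text
time_s: 11.45
eef_pos: [458.8, 121.1, 47.9]
ee_rot: [0.0, 0.996, -0.084, -0.0]
force: [-0.2, 0.7, 0.5]
grip_width: -0.001
grip_force: 0.0
```

Call:
arm_command(
  increments=[
    {"offset": [0.06, 0, 0], "dr": [0, 0, 0], "hand": -1},
    {"offset": [0.06, 0, 0], "dr": [0, 0, 0], "hand": -1},
    {"offset": [0.06, 0, 0], "dr": [0, 0, 0], "hand": -1},
    {"offset": [0.06, 0, 0], "dr": [0, 0, 0], "hand": -1},
    {"offset": [0.04, 0, 0], "dr": [0, 0, 0], "hand": -1},
    {"offset": [0.04, 0, 0], "dr": [0, 0, 0], "hand": -1},
    {"offset": [0.04, 0, 0], "dr": [0, 0, 0], "hand": -1},
  ],
)

```text
time_s: 12.15
eef_pos: [500.7, 114.0, 48.0]
ee_rot: [-0.0, 0.996, -0.084, -0.001]
force: [-3.4, 0.8, 1.1]
grip_width: 0.001
grip_force: 1.2
```

Run:
```python
from h import *
v=[642.87,-11.24,-.1658];c,s=np.cos(v[2]),np.sin(v[2])
W=lambda x,y,z:[v[0]+c*x-s*y,v[1]+s*x+c*y,z]
delta(W(-31,100,50))
```

```text
t 12.15 pos [500.7 114.   48. ] xyaw -9.7 zaxis [-0.001  0.    -1.   ] grip 0.001 F [-3.4  0.8  1.1]
delta tool mm [129.9  -0.3  -2.2] units [ 1.083 -0.003 -0.018]
```

In contact, at 3.4 N. I push on smoothly.

Call:
arm_command(
  increments=[
    {"offset": [0.04, 0, 0], "dr": [0, 0, 0], "hand": -1},
    {"offset": [0.05, 0, 0], "dr": [0, 0, 0], "hand": -1},
    {"offset": [0.06, 0, 0], "dr": [0, 0, 0], "hand": -1},
    {"offset": [0.06, 0, 0], "dr": [0, 0, 0], "hand": -1},
    {"offset": [0.06, 0, 0], "dr": [0, 0, 0], "hand": -1},
    {"offset": [0.06, 0, 0], "dr": [0, 0, 0], "hand": -1},
    {"offset": [0.06, 0, 0], "dr": [0, 0, 0], "hand": -1},
    {"offset": [0.06, 0, 0], "dr": [0, 0, 0], "hand": -1},
  ],
)

```text
time_s: 12.95
eef_pos: [554.6, 104.9, 48.0]
ee_rot: [-0.0, 0.996, -0.084, -0.0]
force: [-2.8, 3.0, 0.2]
grip_width: 0.001
grip_force: 1.3
```

Call:
arm_command(
  increments=[
    {"offset": [0.06, 0, 0], "dr": [0, 0, 0], "hand": -1},
    {"offset": [0.06, 0, 0], "dr": [0, 0, 0], "hand": -1},
    {"offset": [0.06, 0, 0], "dr": [0, 0, 0], "hand": -1},
    {"offset": [0.06, 0, 0], "dr": [0, 0, 0], "hand": -1},
    {"offset": [0.06, 0, 0], "dr": [0, 0, 0], "hand": -1},
    {"offset": [0.06, 0, 0], "dr": [0, 0, 0], "hand": -1},
    {"offset": [0.05, 0, 0], "dr": [0, 0, 0], "hand": -1},
    {"offset": [0.04, 0, 0], "dr": [0, 0, 0], "hand": -1},
  ],
)

```text
time_s: 13.75
eef_pos: [607.8, 95.7, 48.1]
ee_rot: [0.0, 0.996, -0.084, 0.0]
force: [-2.6, 1.7, 0.9]
grip_width: -0.002
grip_force: 1.2
```

Run:
```python
from h import *
v=[642.87,-11.24,-.1658];c,s=np.cos(v[2]),np.sin(v[2])
W=lambda x,y,z:[v[0]+c*x-s*y,v[1]+s*x+c*y,z]
delta(W(-31,100,50))
```

```text
t 13.75 pos [607.8  95.7  48.1] xyaw -9.7 zaxis [ 0. -0. -1.] grip -0.002 F [-2.6  1.7  0.9]
delta tool mm [21.2 -0.4 -1.9] units [ 0.177 -0.003 -0.016]
```

Call:
arm_command(
  increments=[
    {"offset": [0.04, 0, 0], "dr": [0, 0, 0], "hand": -1},
    {"offset": [0.04, 0, 0], "dr": [0, 0, 0], "hand": -1},
    {"offset": [0.03, 0, 0], "dr": [0, 0, 0], "hand": -1},
    {"offset": [0.02, 0, 0], "dr": [0, 0, 0], "hand": -1},
    {"offset": [0.02, 0, 0], "dr": [0, 0, 0], "hand": -1},
  ],
)

```text
time_s: 14.25
eef_pos: [625.1, 92.8, 48.1]
ee_rot: [0.0, 0.996, -0.084, -0.0]
force: [-1.9, 2.2, 0.8]
grip_width: -0.0
grip_force: 1.1
```

Call:
arm_command(
  increments=[
    {"offset": [0.02, 0, 0], "dr": [0, 0, 0], "hand": -1},
    {"offset": [0.01, 0, 0], "dr": [0, 0, 0], "hand": -1},
    {"offset": [0, 0, 0], "dr": [0, 0, 0], "hand": -1},
  ],
)

```text
time_s: 14.55
eef_pos: [627.9, 92.3, 48.0]
ee_rot: [0.0, 0.996, -0.084, -0.001]
force: [-4.8, 2.0, 1.7]
grip_width: -0.001
grip_force: 2.9
```

Call:
arm_command(
  increments=[
    {"offset": [0.01, 0, 0], "dr": [0, 0, 0], "hand": -1},
    {"offset": [0, 0, 0], "dr": [0, 0, 0], "hand": -1},
  ],
)

```text
time_s: 14.75
eef_pos: [627.9, 92.3, 48.0]
ee_rot: [0.0, 0.996, -0.084, -0.002]
force: [-11.5, 1.5, 5.4]
grip_width: -0.003
grip_force: 6.0
```

Call:
arm_command(
  increments=[
    {"offset": [0.01, 0, 0], "dr": [0, 0, 0], "hand": -1},
    {"offset": [0, 0, 0], "dr": [0, 0, 0], "hand": -1},
  ],
)

```text
time_s: 14.95
eef_pos: [627.9, 92.3, 48.0]
ee_rot: [0.0, 0.996, -0.084, -0.004]
force: [-19.3, 2.4, 9.2]
grip_width: -0.002
grip_force: 9.1
```

The tray is against its stop: the force climbs to 19 N with no further motion. I back off and lift away.

Call:
arm_command(
  increments=[
    {"offset": [-0.04, 0, 0], "dr": [0, 0, 0], "hand": -1},
    {"offset": [-0.15, 0, 0], "dr": [0, 0, 0], "hand": -1},
    {"offset": [-0.25, 0, 0], "dr": [0, 0, 0], "hand": -1},
    {"offset": [-0.25, 0, 0], "dr": [0, 0, 0], "hand": -1},
    {"offset": [-0.25, 0, -0.1], "dr": [0, 0, 0], "hand": -1},
    {"offset": [-0.2, 0, -0.25], "dr": [0, 0, 0], "hand": -1},
    {"offset": [-0.1, 0, -0.25], "dr": [0, 0, 0], "hand": -1},
    {"offset": [0, 0, -0.25], "dr": [0, 0, 0], "hand": -1},
  ],
)

```text
time_s: 15.75
eef_pos: [483.4, 116.9, 151.7]
ee_rot: [0.0, 0.996, -0.084, 0.001]
force: [0.9, -0.6, 0.8]
grip_width: 0.003
grip_force: 0.0
```

Call:
arm_command(
  increments=[
    {"offset": [0, 0, 0], "dr": [0, 0, 0], "hand": -1},
    {"offset": [0, 0, 0], "dr": [0, 0, 0], "hand": -1},
    {"offset": [0, 0, 0], "dr": [0, 0, 0], "hand": -1},
  ],
)

```text
time_s: 16.05
eef_pos: [484.0, 116.6, 149.2]
ee_rot: [0.0, 0.996, -0.084, -0.001]
force: [-0.1, -0.2, -0.0]
grip_width: 0.002
grip_force: 0.0
```

Run:
```python
from h import *
delta([480,120,150])
a=ctrl.capture("scene")[120:340,130:430];b=ctrl.capture("wrist")
b=cv2.resize(b,None,fx=.75,fy=.75);a=cv2.resize(a,(393,288))
cv2.imwrite("pics/f.png",cv2.cvtColor(np.hstack([a,b]),cv2.COLOR_RGB2BGR))
```

```text
t 16.05 pos [484.  116.6 149.2] xyaw -9.7 zaxis [-0.001 -0.    -1.   ] grip 0.002 F [-0.1 -0.2 -0. ]
delta tool mm [-4.5 -2.6 -0.8] units [-0.038 -0.022 -0.007]
```

View pics/f.png

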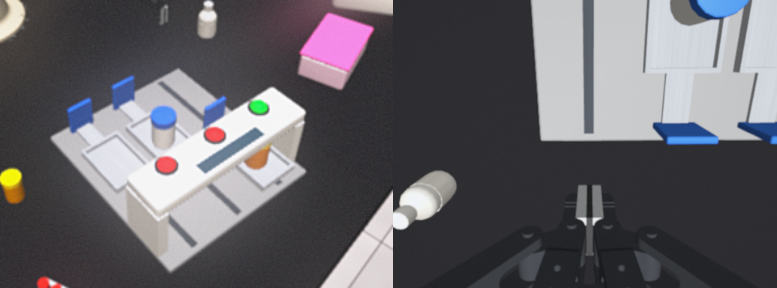

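The final picture shows the amber pot upright under the bridge at (258,155) in the green lane, with its tray home. The other trays, the running pot and the bottle are in place, and the arm is clear.

```bash
python3 -c "
from rig import ctrl
print(ctrl.finish_job())"
```

```text
the job is handed in; nothing more can be done
None
```

The amber pot is standing in the green (left) lane's tray, which is pushed home against its stop under the bridge; the last picture shows everything else in place, and the job is handed in at about 16 s, with no verdict returned.

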